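# Park the glue caddy under the glue-up frame

## Robot

A 6-joint arm with a two-finger parallel gripper is mounted at the origin on the work surface. World frame = base frame: x ahead of the robot, y to its left, z up, the work surface at z = 0. Lengths are in m, angles in rad, forces in N, time in s.
With the tool pointing down it reaches from about 0.425 to 0.95 m from the base axis. Payload 14.7 kg.
Tool frame: the origin (TCP) lies at the very end of the fingers, on their centre line; the grasp point (between the pads) lies 19 mm behind it; z points along the fingers, y is the line along which they close (so a half turn about z gives the same grasp; the last joint's range is limited). The gripper opens to 85 mm and grips with 20 to 120 N. Pads are 22 mm wide; open, the fingers measure 114 mm over their backs; the gripper's body (76 mm by 85 mm) begins 54 mm behind the grasp point. The pads swing forward as they close: fully open they stand 13 mm farther back than shut.
Start: joints at [1.128, 0.48, 1.596, -0, 1.065, -0.047], TCP at [0.251, 0.6, 0.231] pointing down, gripper open.
Joint ranges: [-2.75, 2.75], [-0.82, 2.05], [0.23, 2.67], [-1.56, 4.7], [0.09, 2.69], [-2.92, 2.92]. Speed limits (rad/s): [1.89, 1.89, 2.39, 3.01, 3.01, 3.01].

## Interface

Orientations are given as a rotation vector (axis times angle).
In Python, from rig import arm, cams, order gives the robot as it stands.
- The arm moves only by the shell command python3 -m handwheel 'ROWS' [FORCE]. ROWS is JSON, one flat list of numbers, 7 for each row, row after row: the turn, a rotation vector about the world's x, y, z in rad, then the shift along the world's x, y, z in m, then the closure in counts, from 0 (fully open) to 255 (shut). In form: [rx, ry, rz, x, y, z, grip, rx, ry, rz, x, y, z, grip, ...]. A call has exactly 5 rows; each row is the pose to reach, as a shift and turn from the pose commanded when the call began; what a row does not reach only later rows make up. A row lasts 1/8 s, in which the tool goes at most 62.5 mm and 10.7 degrees, less where a joint would pass 70% of its speed; a pose out of reach is approached as far as the arm can. A call with a gripper value outside its range is refused whole. The fingers move at their own pace and stop on an object; FORCE is the grip in N (left out, the last holds). Time passes only in rows, so rows that repeat a pose let the fingers close, or fill a call up. It gives the time, the measured TCP pose, the force, the opening and the grip force at its end, in the units of the state.
- arm.state(): the state, without advancing time (a new reading comes with each control period).
- cams.capture(name): name is "side" or "top"; returns (picture, depth): 420x560x3 uint8, red, green, blue; 420x560 float32, m along the optical axis (not along the pixel's ray), 0 where there is no reading.
- cams.calibration(name): a dict with "fov_y" (degrees; the focal length in pixels is half the picture's height over the tangent of half this angle, whatever the lens; pixels are square), "cx", "cy" (the principal point, pixels), "R" (3x3) and "t" (3): a world point X has camera coordinates R X + t. Camera axes: x right, y down, z forward; pixel columns grow to the right and rows downward; lengths in m; the calibration is good to about 2 mm. A picture is of the moment at which its call begins. calibration takes no time and is no camera call.
- order.sign_off(): hands the job in; it is judged then, once.
Trained networks look in the newest picture that a camera, given by its name, has taken for a name from the list of things; names that differ only in an ending like _2 or _b are one class to them, and where a whole thing is asked for, a point or a joint stands for the part that bears it (a point fixed in the world has none). Each returns a list of dicts, best first, with "p" (0 to 1); they miss things now and then, are a little off and sometimes report something else, mostly with a low value. They report only what shows in the picture. A call takes as long as a camera call. They do not tell look-alikes from the thing itself.
- cams.search_frame(camera, name): "bbox" ([centre column, centre row, width, height] in pixels, round what is visible of it).
- cams.regions_of(camera, name): "pixels" (420x560 bool, what is visible of it) and "bbox" ([centre column, centre row, width, height] in pixels, round what is visible of it).
The state is a dict: "t": time; "joint_pos": joint angles; "joint_velocities": joint speeds; "effort": joint torques, N m; "ee_pos": TCP position; "tcp_rot": TCP orientation; "wrist_force": force on the tool from outside, world axes, zero at the start; "wrist_torque": the same for the moment, N m; "gripper_width": finger opening in m; "grasp_force": force on a finger pad.
Only numpy, scipy, OpenCV 4.12 (cv2) and the standard library are available. Lean on these libraries where they do the work, as an engineer would, in place of code of your own. Each camera call takes 0.05 s, during which the arm holds its last target. There are 200 camera calls.

## Task

Push the little glue caddy forwards by its red handle, all wheels on the bench, until both of its swivel castors trail straight behind their pivots before it is halfway into the yellow-taped bay. Then steer it under the wooden rail into the bay, squarely midway between the side tapes, feel for the rubber-faced stop, whose depth differs from day to day, press the caddy lightly but firmly home against it for a moment with the castors again trailing straight, and let go. Keep the glue bottle upright on it, do not bump the frame, and leave the other things where they are.

Things in the scene. Friction and masses are not known exactly. Their poses are not given: they have to be found in the camera images.
- caddy: plywood caddy, deck 120 x 100 mm, top 47 mm above the bench, 1 kg loaded. Origin: on the bench under the deck's middle; +x forwards, z up. Front bumper at x = +62 mm. Two fixed wheels (24 mm dia) at x = -50, y = +-32 mm roll along x and resist sideways sliding; two swivel castors in front. A fence round the bottle, x -21 to +57, y +-39 mm, reaches 67 mm above the bench
- handle (a point): middle of the caddy's red upright handle, at x = -50, y = 0 of the caddy (over the fixed wheels' axle), 120 mm above the bench; axes as the caddy's. The handle is 18 mm along x, 26 mm across y and stands from the deck to 145 mm above the bench; pinch it across y from above or with the tool leaning back
- castor_left (a joint): swivel angle of the left front castor (rad): 0 or whole turns = wheel straight behind its pivot (trailing) for forward travel; positive = anticlockwise from above. Swings freely; pivot at x = +42, y = +36 mm of the caddy, wheel 14 mm from it, so 40 to 80 mm of forward travel brings it to trail. Starts well off trailing
- castor_right (a joint): the same for the right front castor, pivot at x = +42, y = -36 mm of the caddy
- castor_left_hub (a point): wheel centre of the left castor, 14 mm from the pivot's axis, 12 mm above the bench; trailing straight it lies at x = +28, y = +36 mm of the caddy
- castor_right_hub (a point): wheel centre of the right castor; trailing straight it lies at x = +28, y = -36 mm of the caddy
- glue: white glue bottle, 58 mm diameter, 125 mm high, 0.25 kg (varies), standing loose in the fence on the caddy's deck; origin at the centre of its underside
- bay: fixed parking bay: flat yellow tape outline (side tapes at y = +-62 to 74 mm, near tape at x = -72 mm) and beyond it a rigid stop block 130 mm wide, 60 mm high, clamped on a track: its rubber face is anywhere from x = +62 to +82 mm, not reported, to be found by touch. Origin on the bench in mid-bay; +x points to the stop, and the caddy must end with its x along this and y = 0
- frame: fixed oak frame: flat rail 70 (x) x 660 (y) x 24 mm, underside 290 mm above the bench, clamp on it up to 370 mm, on uprights at y = +-290 mm (feet 140 x 70 mm). Origin on the bench under the rail's middle. The rail is above the handle's final place (its near edge within 17 mm of plumb over it), so an upright gripper cannot follow: lean the tool back to the robot 20 to 40 degrees
- cork_block: cork sanding block 110 x 60 x 35 mm, near the frame's left upright (+y side). A bystander: leave it alone.
- screw_box: open green box of screws 110 x 90 x 60 mm, near the frame's right upright (-y side). A bystander: leave it alone.
- mallet: white-faced mallet, about 150 x 230 x 40 mm, lying on the left of the bench. A bystander: leave it alone.
- drill: black cordless drill lying on its side, about 210 x 200 x 58 mm, on the right of the bench. A bystander: leave it alone.
- caliper: caliper 200 mm long, 12 mm thick, lying left of the caddy. A bystander: leave it alone.
Things that resemble listed ones, but are neither listed nor needed, are in the scene too. What is shaped like the caddy but green or turquoise is not meant.

How it is judged:
By the outcome, as a careful person would: the job done as asked, in the order asked, and still so for the second after the job is handed in, with the robot touching nothing.
It also fails if it takes over 42 s, if anything falls off the work surface, if the arm or the gripper's body presses on something with over 40 N, if the wrist force passes 120 N, or if a joint passes its speed limit or range.

## Working session

There is one attempt and no reset: what is moved stays moved. The work goes in short steps, Python scripts to look and compute and a shell command to move; the robot and the scene stay as the last step left them, time stands still between calls to the robot, and variables do not carry over. Pictures are saved under pics/ and viewed, at most 10 in all, crops included, and the job is handed in when it is done.

```bash
mkdir -p pics; ls; cat > h.py <<'E'
import numpy as np, cv2
from rig import arm, cams, order
def cap(n, f=None):
    p,d=cams.capture(n)
    if f: cv2.imwrite('pics/'+f,p[:,:,::-1])
    return p,d
def cloud(n,d):
    c=cams.calibration(n); f=d.shape[0]/2/np.tan(np.radians(c['fov_y'])/2)
    v,u=np.mgrid[:d.shape[0],:d.shape[1]]
    P=np.stack([(u-c['cx'])/f*d,(v-c['cy'])/f*d,d],-1)
    return (P-np.array(c['t']))@np.array(c['R'])
def proj(n,X):
    c=cams.calibration(n); f=210/np.tan(np.radians(c['fov_y'])/2)
    q=np.array(c['R'])@np.array(X)+np.array(c['t']); return q[0]/q[2]*f+c['cx'],q[1]/q[2]*f+c['cy']
E
python3 - <<'E'
from h import *
print(arm.state())
for n in ('top','side'):
    p,d=cap(n,n+'0.png'); W=cloud(n,d); np.save(n+'0.npy',W); np.save(n+'p.npy',p)
    for k in ('caddy','handle','castor_left_hub','castor_right_hub','glue','bay','frame'):
        for r in cams.regions_of(n,k)[:3]:
            m=r['pixels']&(d>0); print(n,k,round(r['p'],2),np.round(r['bbox']),m.sum(),np.round(np.median(W[m],0),3) if m.any() else '')
E
```

```text
pics
{'t': 0.0, 'joint_pos': array([ 1.12843620e+00,  4.80864451e-01,  1.59688675e+00, -1.18623344e-05,
        1.06510793e+00, -4.66373172e-02]), 'joint_velocities': array([-2.17746438e-03,  1.34844773e-03,  5.52072138e-04,  2.64390922e-06,
       -1.44576128e-03,  5.17366039e-04]), 'effort': array([-3.97283316e-05, -9.50644827e+01, -4.30177653e+01, -2.28630392e-04,
        1.22590843e-02, -4.06811318e-05]), 'ee_pos': array([0.25038217, 0.59937705, 0.23064644]), 'tcp_rot': array([-6.17484759e-01, -3.08000816e+00,  1.93397844e-03]), 'wrist_force': array([-0.44420499,  0.09885032,  0.46923716]), 'wrist_torque': array([-0.01576313,  0.03516485, -0.01883891]), 'grasp_force': 0.0, 'gripper_width': 0.08528978527457988}
top caddy 0.91 [301. 203.  38.  45.] 708 [ 0.539 -0.001  0.049]
top caddy 0.57 [273. 255.  38.  35.] 918 [0.376 0.098 0.048]
top caddy 0.56 [352. 214.  37.  31.] 981 [ 0.504 -0.18   0.049]
top handle 0.84 [351. 216.  40.  30.] 1007 [ 0.504 -0.18   0.049]
top handle 0.81 [298. 201.  39.  40.] 612 [ 0.535 -0.001  0.05 ]
top handle 0.6 [274. 251.  39.  36.] 982 [0.375 0.101 0.048]
top castor_right_hub 0.29 [230. 172.  22.  20.] 295 [0.673 0.255 0.035]
top glue 0.55 [299. 193.  13.  21.] 256 [0.563 0.011 0.135]
top bay 0.71 [282. 160.  40.  61.] 162 [0.642 0.081 0.001]
top bay 0.51 [264. 154. 270.  84.] 7090 [0.681 0.093 0.314]
top frame 0.69 [262. 155. 272.  85.] 7047 [0.68  0.09  0.314]
side caddy 0.65 [289. 208.  39.  44.] 765 [0.533 0.026 0.046]
side handle 0.81 [290. 210.  38.  45.] 775 [0.532 0.026 0.046]
side castor_right_hub 0.32 [218. 191. 125. 200.] 8741 [0.66  0.361 0.246]
side glue 0.7 [285. 196.  17.  36.] 489 [0.566 0.03  0.112]
side bay 0.87 [248. 222.  49.  39.] 205 [ 0.642  0.046 -0.001]
side frame 0.7 [218. 189. 129. 199.] 8503 [0.659 0.365 0.253]
```

```bash
python3 - <<'E'
import cv2
t=cv2.imread('pics/top0.png');s=cv2.imread('pics/side0.png')
a=cv2.resize(t[120:290,200:400],(800,680),interpolation=cv2.INTER_CUBIC)[:600]
b=cv2.resize(s[130:280,190:390],(800,600),interpolation=cv2.INTER_CUBIC)
cv2.imwrite('pics/a.png',a);cv2.imwrite('pics/b.png',b)
E
```

```text
(no output)
```

View pics/a.png

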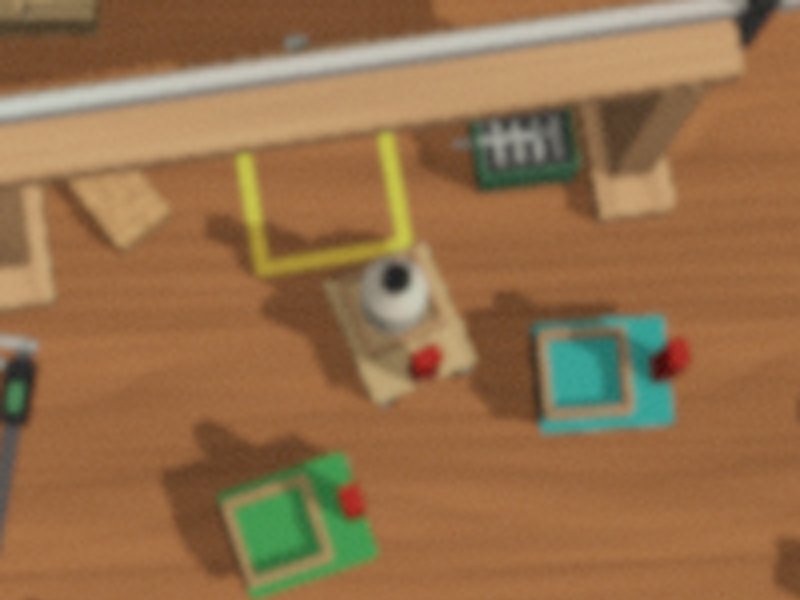

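View pics/b.png

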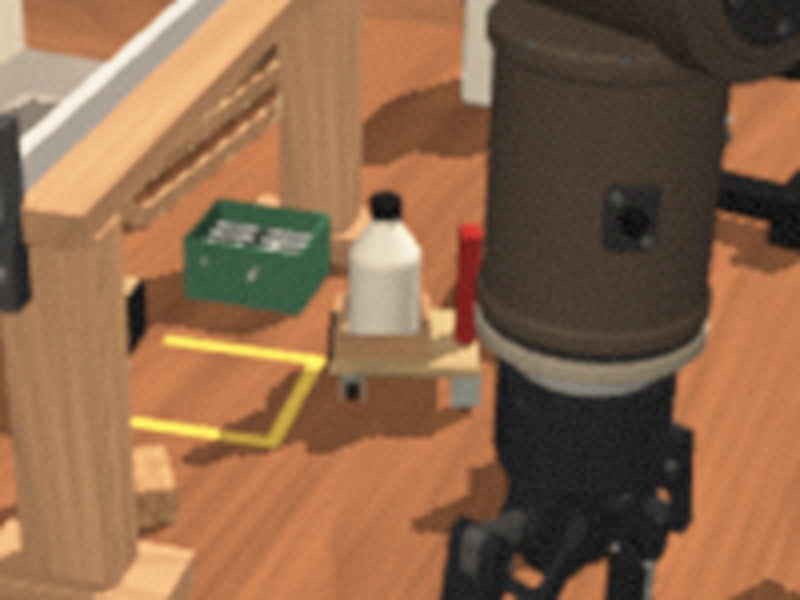

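View pics/top0.png

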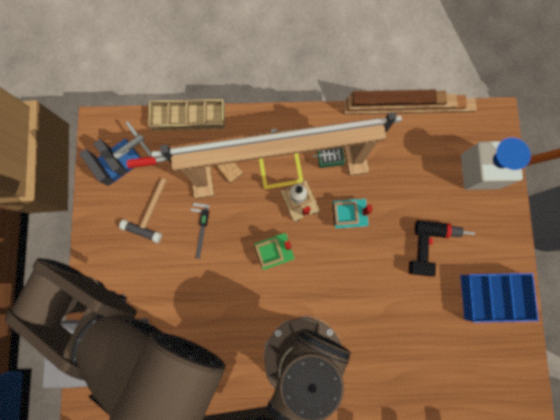

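The picture shows the plywood caddy at about (300,203), nose toward upper left, with the red handle at its rear (306,210). The yellow bay is just ahead at (282,165), and the rail lies across it. Next I fit the poses.

```bash
cat > fit.py <<'E'
from h import *
from scipy.optimize import least_squares
def bayfit(W,p):
    hsv=cv2.cvtColor(p,cv2.COLOR_RGB2HSV)
    m=(hsv[...,0]>22)&(hsv[...,0]<35)&(hsv[...,1]>130)&(hsv[...,2]>120)&(abs(W[...,2])<.01)&(W[...,0]>.5)&(W[...,0]<.85)&(abs(W[...,1])<.3)
    return W[m]
def handle(W,p):
    hsv=cv2.cvtColor(p,cv2.COLOR_RGB2HSV)
    m=((hsv[...,0]<6)|(hsv[...,0]>172))&(hsv[...,1]>150)&(W[...,2]>.06)&(W[...,2]<.16)&(abs(W[...,0]-.55)<.3)&(abs(W[...,1]+.02)<.12)
    return W[m]
def deck(W,c=(.54,0)):
    m=(abs(W[...,2]-.047)<.006)&(np.hypot(W[...,0]-c[0],W[...,1]-c[1])<.1)
    return W[m]
E
python3 - <<'E'
from fit import *
for n in ('top','side'):
    W=np.load(n+'0.npy');p=np.load(n+'p.npy')
    B=bayfit(W,p)
    # bay pose: points near U outline centre-lines y=+-68, x=-72(near tape outer?) 
    def res(q):
        c,s=np.cos(q[2]),np.sin(q[2]); d=B[:,:2]-q[:2]; x=d@[c,s]; y=d@[-s,c]
        r1=np.abs(np.abs(y)-.068); r2=np.abs(x+.072)
        return np.minimum(r1,r2)
    s=least_squares(res,[.69,.03,.12],loss='soft_l1',f_scale=.003); print(n,'bay',len(B),np.round(s.x,4),'deg',np.degrees(s.x[2]),s.cost)
    H=handle(W,p); print('handle',len(H),np.round(H.mean(0),4),np.round(np.percentile(H,[5,95],axis=0),3))
    T=H[H[:,2]>.138]; print('top',len(T),T.mean(0) if len(T) else'')
    D=deck(W); print('deck',len(D),cv2.minAreaRect(D[:,:2].astype(np.float32)*1000))
    rail=W[(W[...,2]>.295)&(W[...,2]<.325)&(W[...,0]>.55)&(W[...,0]<.95)&(W[...,1]<.4)&(W[...,1]>-.3)]
    print('rail',len(rail),cv2.minAreaRect(rail[:,:2].astype(np.float32)*1000),rail.mean(0))
    G=W[(W[...,2]>.07)&(W[...,2]<.18)&(np.hypot(W[...,0]-.56,W[...,1]-.01)<.06)]
    print('glue',np.round(G[G[:,2]>.15].mean(0) if len(G) else 0,3), G[:,2].max())
E
```

```text
top bay 290 [0.7007 0.0708 0.146 ] deg 8.366391686228413 0.001532689311238712
handle 58 [0.4618 0.0098 0.142 ] [[ 0.382 -0.022  0.123]
 [ 0.513  0.055  0.15 ]]
top 51 [0.46051652 0.01107431 0.14478987]
deck 402 ((557.3087768554688, 3.6226348876953125), (122.81791687011719, 100.24451446533203), 21.89164161682129)
rail 3930 ((692.0430297851562, 51.021240234375), (74.64844512939453, 708.1774291992188), 7.37638521194458) [0.67977008 0.07240305 0.31370523]
glue [0.57  0.01  0.171] 0.17804687237579916
side bay 126 [0.7397 0.2134 0.1409] deg 8.075754710045862 0.008304314809979141
handle 111 [ 0.5067 -0.0031  0.1091] [[ 0.5   -0.014  0.066]
 [ 0.513  0.003  0.142]]
top 17 [ 0.50854671 -0.00995943  0.14163951]
deck 283 ((558.0717163085938, 10.673416137695312), (121.48687744140625, 101.20404815673828), 24.549232482910156)
rail 1989 ((679.287109375, 62.98187255859375), (49.89690399169922, 685.2119140625), 7.541735649108887) [0.66855188 0.13811197 0.31104957]
glue [0.571 0.018 0.163] 0.1718046507679194
```

```bash
cat >> h.py <<'E'
from scipy.spatial.transform import Rotation as Ro
BAY=np.array([.7007,.0708]); BY=np.radians(8.37)
def b2w(x,y): c,s=np.cos(BY),np.sin(BY); return BAY+np.array([c*x-s*y,s*x+c*y])
def tool(psi,L):
    s,c=np.sin(psi),np.cos(psi); z=np.array([np.sin(L)*c,np.sin(L)*s,-np.cos(L)]); y=np.array([-s,c,0])
    return np.stack([np.cross(y,z),y,z],1)
def delta(xy,z,psi,L,back=0,st=None):
    "shift/turn from present pose to have grasp point at (xy,z) heading psi(deg) lean L(deg)"
    st=st or arm.state(); R=tool(np.radians(psi),np.radians(L)); t=np.array([*xy,z])+R[:,2]*(.019-back)
    r=(Ro.from_matrix(R)*Ro.from_rotvec(st['tcp_rot']).inv()).as_rotvec()
    return np.round(np.r_[r,t-st['ee_pos']],4)
E
python3 -c "
from h import *
print(delta((.511,-.015),.122,21.9,30,.1))"
```

```text
[-0.0037 -0.5368  0.7598  0.2228 -0.6299 -0.0392]
```

```bash
python3 -m handwheel '[0,-0.05,0.08,0.02,-0.055,0.02,0, 0,-0.1,0.15,0.04,-0.11,0.03,0, 0,-0.15,0.22,0.06,-0.17,0.03,0, 0,-0.2,0.3,0.08,-0.22,0.03,0, 0,-0.25,0.37,0.1,-0.28,0.03,0]' 60; python3 -c "
from h import *
print(arm.state()['joint_pos'],delta((.511,-.015),.122,21.9,30,.1))"
```

```text
t: 1.42
ee_pos: [0.3508, 0.3193, 0.2616]
tcp_rot: [0.03, 2.894, 0.072]
wrist_force: [2.3, -0.1, 0.9]
gripper_width: 0.0854
grasp_force: 0.0
[ 0.78360957  0.09824561  2.10726885 -0.20854904  0.73761476 -0.6261042 ] [ 0.0004 -0.2842  0.3865  0.1226 -0.3494 -0.0695]
```

```bash
python3 -m handwheel '[0,-0.05,0.06,0.02,-0.058,0,0, 0,-0.1,0.13,0.04,-0.116,-0.01,0, 0,-0.15,0.2,0.06,-0.174,-0.02,0, 0,-0.2,0.27,0.08,-0.23,-0.03,0, 0,-0.25,0.33,0.1,-0.285,-0.04,0]'; python3 - <<'E'
from h import *
print(arm.state()['joint_pos'])
from fit import *
p,d=cap('side'); W=cloud('side',d); H=handle(W,p); print(len(H),H.mean(0),np.percentile(H,[5,95],axis=0).round(4))
for z in (.08,.1,.12,.14):
    q=H[abs(H[:,2]-z)<.01]; print(z,len(q),q.mean(0) if len(q) else '')
print(delta((.511,-.015),.122,21.9,30,.1))
E
```

```text
t: 2.05
ee_pos: [0.4155, 0.1332, 0.2347]
tcp_rot: [-0.338, 2.708, 0.15]
wrist_force: [-0.7, 1.4, 0.4]
gripper_width: 0.0857
grasp_force: 0.0
[ 0.16471273 -0.0079502   2.37533776  0.24730609  0.37061566 -1.86683099]
327 [0.43255798 0.03593553 0.10556259] [[ 0.3793 -0.0082  0.065 ]
 [ 0.5112  0.0658  0.1413]]
0.08 72 [0.43440071 0.03566527 0.08001802]
0.1 74 [0.43078273 0.03771689 0.1003031 ]
0.12 73 [0.43012446 0.03815396 0.11992258]
0.14 76 [0.4384521  0.03061727 0.13811807]
[-0.0163 -0.1146  0.1103  0.0581 -0.1627 -0.042 ]
```

```bash
python3 -m handwheel '[0,-0.02,0.02,0.015,-0.04,0,0, 0,-0.05,0.05,0.03,-0.08,-0.01,0, -0.01,-0.08,0.08,0.045,-0.12,-0.02,0, -0.016,-0.1146,0.11,0.058,-0.163,-0.042,0, -0.016,-0.1146,0.11,0.058,-0.163,-0.042,0]'; python3 - <<'E'
from h import *
print(arm.state()['joint_pos'])
from fit import *
p,d=cap('side','s1.png'); W=cloud('side',d); H=handle(W,p); H=H[H[:,0]>.47]
H=H[H[:,2]<.137]; print(len(H),H.mean(0)); print(np.percentile(H,[5,95],axis=0).round(4))
print(delta((.511,-.015),.122,21.9,30,.1),delta((.511,-.015),.122,21.9,30,0))
p,d=cap('top','t1.png'); W=cloud('top',d)
D=deck(W,(.557,.004)); print(len(D),cv2.minAreaRect(D[:,:2].astype(np.float32)*1000))
E
python3 -c "
import cv2
s=cv2.imread('pics/s1.png');t=cv2.imread('pics/t1.png')
import numpy as np
cv2.imwrite('pics/c.png',np.hstack([cv2.resize(s[130:280,240:340],(400,600),interpolation=2),cv2.resize(t[120:270,250:350],(400,600),interpolation=2)]))"
```

```text
t: 2.72
ee_pos: [0.4804, -0.0179, 0.2163]
tcp_rot: [-0.463, 2.631, 0.111]
wrist_force: [-0.8, -0.3, -0.2]
gripper_width: 0.0853
grasp_force: 0.0
[-0.32407969  0.11723967  2.3338645   0.7754521   0.41845957 -2.91725422]
105 [ 0.50580276 -0.0030612   0.09927665]
[[ 0.4991 -0.0084  0.0628]
 [ 0.5126  0.0034  0.1332]]
[ 0.021  -0.044   0.0315 -0.0087 -0.0107 -0.0243] [ 0.021  -0.044   0.0315  0.0377  0.008  -0.1109]
388 ((557.804443359375, 4.056587219238281), (123.26050567626953, 99.83157348632812), 22.084320068359375)
```

View pics/c.png

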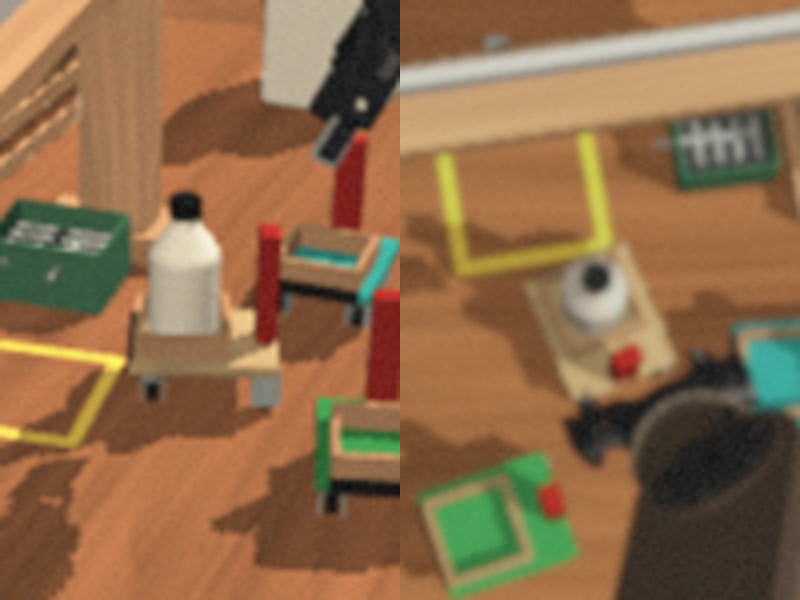

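The side view shows the caddy with its red handle at (268,285) in the crop, and the gripper behind it to the right. Joint 6 has run into its limit, so I use the half-turned grasp instead.

```bash
sed -i 's/y=np.array(\[-s,c,0\])/y=np.array([s,-c,0])/' h.py
R='[0.084,0.033,-0.156,0,0,0,0, 0.167,0.067,-0.312,0,0,0,0, 0.25,0.1,-0.468,0,0,0,0, 0.334,0.134,-0.624,0,0,0,0, 0.418,0.167,-0.779,0,0,0,0]'
python3 -m handwheel '[0.084,0.033,-0.156,0,0,0,0, 0.167,0.067,-0.312,0,0,0,0, 0.25,0.1,-0.468,0,0,0,0, 0.334,0.134,-0.624,0,0,0,0, 0.418,0.167,-0.779,0,0,0,0]'; python3 -c "
from h import *
print(arm.state()['joint_pos'],delta((.511,-.015),.122,21.9,30,.1),Ro.from_rotvec(arm.state()['tcp_rot']).as_matrix()[:,2])"
```

```text
t: 3.45
ee_pos: [0.4794, -0.0149, 0.2164]
tcp_rot: [0.728, 2.644, 0.443]
wrist_force: [0.2, -0.4, -0.2]
gripper_width: 0.0857
grasp_force: 0.0
[-0.36034112  0.12912639  2.3234506   0.81721761  0.4782767  -2.09109298] [ 0.9732  0.4024 -1.9483 -0.006  -0.0152 -0.0242] [ 0.41905731  0.20077228 -0.88548375]
```

```bash
python3 -m handwheel '[0.081,0.0334,-0.162,0,0,0,0, 0.162,0.067,-0.324,0,0,0,0, 0.243,0.1,-0.486,0,-0.005,0,0, 0.324,0.134,-0.648,0,-0.01,0,0, 0.405,0.167,-0.81,-0.005,-0.015,0,0]' >/dev/null;  python3 -m handwheel '[0.081,0.0334,-0.162,0,0,0,0, 0.162,0.067,-0.324,0,0,0,0, 0.243,0.1,-0.486,0,0,0,0, 0.324,0.134,-0.648,0,0,0,0, 0.405,0.167,-0.81,0,0,0,0]'; python3 -c "
from h import *
print(arm.state()['joint_pos'],delta((.511,-.015),.122,22,30,.03),delta((.511,-.015),.122,22,30,0))"
```

```text
t: 4.7
ee_pos: [0.4744, -0.0299, 0.2164]
tcp_rot: [-2.808, -1.118, -0.808]
wrist_force: [-0.6, -0.3, -0.1]
gripper_width: 0.0852
grasp_force: 0.0
[-0.4215847   0.12247892  2.36029082  0.94963139  0.46862901 -0.4316206 ] [ 0.1632  0.0671 -0.3265  0.0315  0.0129 -0.0849] [ 0.1632  0.0671 -0.3265  0.0454  0.0185 -0.1108]
```

```bash
python3 -m handwheel '[0.08,0.033,-0.16,0,0,-0.01,0, 0.1632,0.067,-0.3265,0,0,-0.024,0, 0.1632,0.067,-0.3265,0.015,0.006,-0.055,0, 0.1632,0.067,-0.3265,0.0315,0.0129,-0.085,0, 0.1632,0.067,-0.3265,0.0454,0.0185,-0.111,0]';  python3 -c "
from h import *
print(arm.state()['joint_pos'],delta((.511,-.015),.122,22,30,0))"
```

```text
t: 5.32
ee_pos: [0.5204, -0.0113, 0.1045]
tcp_rot: [-2.889, -0.571, -0.775]
wrist_force: [1.6, 0.6, 0.9]
gripper_width: 0.0854
grasp_force: 0.0
[-0.31285645  0.43235274  2.39593538  1.86690809  0.34177299 -0.94648231] [ 0.0031  0.001  -0.0052 -0.0006 -0.0002  0.001 ]
```

```bash
python3 -m handwheel '[0,0,0,0,0,0,80, 0,0,0,0,0,0,130, 0,0,0,0,0,0,180, 0,0,0,0,0,0,255, 0,0,0,0,0,0,255]' 60;  python3 - <<'E'
from fit import *
print(arm.state()['wrist_torque'])
p,d=cap('top'); W=cloud('top',d); np.save('t.npy',W)
D=deck(W,(.557,.004)); print(len(D),cv2.minAreaRect(D[:,:2].astype(np.float32)*1000))
for k in('glue','castor_left_hub'):
  for n in ('side','top'):
    if n=='side' and k=='glue': p,d=cap('side','s2.png'); Ws=cloud(n,d)
    for r in cams.regions_of(n,k)[:1]: 
        w=(W if n=='top' else Ws)[r['pixels']]; print(n,k,r['p'],r['bbox'],w.mean(0))
E
```

```text
t: 5.95
ee_pos: [0.5207, -0.0127, 0.1065]
tcp_rot: [-2.889, -0.57, -0.779]
wrist_force: [-0.6, 0.9, 7.6]
gripper_width: 0.0253
grasp_force: 59.8
[ 0.39340912 -0.1393399   0.08069914]
270 ((562.991455078125, 5.657745361328125), (112.20729064941406, 100.35201263427734), 22.45650863647461)
side glue 0.57 [285.9, 196.1, 19.5, 38.6] [0.56955395 0.02356107 0.10917213]
top glue 0.83 [298.7, 194.8, 12.6, 21.7] [0.56235395 0.01072416 0.13944723]
```

```bash
cat > plan.py <<'E'
from h import *
from scipy.optimize import fsolve
A0=np.array([-.1995,-.0587]); h0=np.radians(13.8)
def path(a,L,l1=.028,l2=.028,S=.05,x0=A0,hh=h0,ds=.0001):
    n1,nL,n2,nS=[int(round(v/ds)) for v in (l1,L,l2,S)]
    h=np.r_[np.linspace(hh,a,n1),np.full(nL,a),np.linspace(a,0,n2),np.zeros(nS)]
    P=x0+np.cumsum(np.stack([np.cos(h),np.sin(h)],1)*ds,0); return np.c_[P,h]
def rows(P,step):
    Q=np.vstack([[*A0,h0],P[int(step/.0001)-1::int(step/.0001)]])
    out=[]
    for x,y,h in Q:
        psi=h+BY; out.append([psi,*(b2w(x,y)+.0095*np.array([np.cos(psi),np.sin(psi)])),x,y])
    return np.array(out)
E
python3 - <<'E'
from plan import *
def f(q):
    P=path(q[0],q[1],S=0); return [P[-1,1]*10,(P[-1,0]+.112)*10]
from scipy.optimize import least_squares
s=least_squares(f,[.6,.08],diff_step=.01); a,L=s.x; print(np.degrees(a),L,s.cost)
r=rows(path(a,L,S=.06),.005)
for i in range(0,len(r)-1,5):
    print('call',i//5)
    for q in r[i+1:i+6]: d=q[:3]-r[i,:3]; print(np.round(d[0],3),np.round(d[1:],4),' bay',np.round(q[3:],4),round(np.degrees(q[0]-BY),1))
E
```

```text
43.187563181377804 0.05175483844397299 5.576459159645736e-08
call 0
0.09 [0.0042 0.0029]  bay [-0.1947 -0.0573] 19.0
0.182 [0.0081 0.0061]  bay [-0.1901 -0.0554] 24.2
0.274 [0.0116 0.0097]  bay [-0.1856 -0.0532] 29.5
0.366 [0.0149 0.0136]  bay [-0.1814 -0.0505] 34.8
0.458 [0.0177 0.0178]  bay [-0.1774 -0.0475] 40.0
call 1
0.055 [0.0028 0.0042]  bay [-0.1737 -0.0441] 43.2
0.055 [0.0059 0.0081]  bay [-0.1701 -0.0407] 43.2
0.055 [0.009 0.012]  bay [-0.1664 -0.0373] 43.2
0.055 [0.0121 0.016 ]  bay [-0.1628 -0.0339] 43.2
0.055 [0.0152 0.0199]  bay [-0.1591 -0.0304] 43.2
call 2
0.0 [0.0031 0.0039]  bay [-0.1555 -0.027 ] 43.2
0.0 [0.0062 0.0078]  bay [-0.1518 -0.0236] 43.2
0.0 [0.0093 0.0117]  bay [-0.1482 -0.0202] 43.2
0.0 [0.0124 0.0157]  bay [-0.1445 -0.0167] 43.2
0.0 [0.0155 0.0196]  bay [-0.1409 -0.0133] 43.2
call 3
-0.003 [0.0031 0.0039]  bay [-0.1372 -0.0099] 43.0
-0.138 [0.0075 0.0067]  bay [-0.1334 -0.0068] 35.3
-0.273 [0.0121 0.0089]  bay [-0.1291 -0.0042] 27.6
-0.408 [0.017  0.0105]  bay [-0.1245 -0.0022] 19.8
-0.543 [0.0221 0.0114]  bay [-0.1197 -0.0008] 12.1
call 4
-0.135 [0.0052 0.0002]  bay [-1.148e-01 -1.000e-04] 4.3
-0.211 [0.0102 0.0003]  bay [-0.1098  0.    ] 0.0
-0.211 [0.0152 0.001 ]  bay [-0.1048  0.    ] 0.0
-0.211 [0.0201 0.0018]  bay [-0.0998  0.    ] 0.0
-0.211 [0.0251 0.0025]  bay [-0.0948  0.    ] 0.0
call 5
0.0 [0.0049 0.0007]  bay [-0.0898  0.    ] 0.0
0.0 [0.0099 0.0015]  bay [-0.0848  0.    ] 0.0
0.0 [0.0148 0.0022]  bay [-0.0798  0.    ] 0.0
0.0 [0.0198 0.0029]  bay [-0.0748  0.    ] 0.0
0.0 [0.0247 0.0036]  bay [-0.0698  0.    ] 0.0
call 6
0.0 [0.0049 0.0007]  bay [-0.0648  0.    ] 0.0
0.0 [0.0099 0.0015]  bay [-0.0598  0.    ] 0.0
0.0 [0.0148 0.0022]  bay [-0.0548  0.    ] 0.0
```

```bash
cat > mk.py <<'E'
from plan import *
from scipy.optimize import least_squares
def build(xe=-.105,l1=.008,l2=.010):
    s=least_squares(lambda q:[path(q[0],q[1],l1,l2,0)[-1,1]*10,(path(q[0],q[1],l1,l2,0)[-1,0]-xe)*10],[.6,.08],diff_step=.01)
    a,L=s.x; print('a',np.degrees(a),L,s.cost)
    P=path(a,L,l1,l2,.04); N1=int(l1*1e4);N2=N1+int(round(L*1e4));N3=N2+int(l2*1e4)
    idx=list(range(10,N1+1,10)); idx+=list(np.linspace(N1,N2,int(L/.005)+2).astype(int)[1:]); idx+=list(np.linspace(N2,N3,11).astype(int)[1:]); idx+=list(range(N3+50,len(P),50))
    Q=np.vstack([[*A0,h0],P[np.array(idx)-1]]); psi=Q[:,2]+BY
    T=np.array([b2w(x,y) for x,y,_ in Q])+.0095*np.stack([np.cos(psi),np.sin(psi)],1)
    return Q,psi,T
if __name__=='__main__':
    Q,psi,T=build()
    for i in range(0,len(Q)-1,5):
        print('call',i//5, 'TCP',T[i].round(4))
        for j in range(i+1,min(i+6,len(Q))): print(np.round(psi[j]-psi[i],3),np.round(T[j]-T[i],4),'bay',np.round(Q[j,:2],4),round(np.degrees(Q[j,2]),1),'orig x',round(Q[j,0]+.05*np.cos(Q[j,2]),4))
E
python3 mk.py
```

```text
a 34.05378336322389 0.0939278538423167 7.901892049896584e-09
call 0 TCP [ 0.5207 -0.0127]
0.04 [0.0008 0.0007] bay [-0.1985 -0.0584] 16.1 orig x -0.1505
0.085 [0.0015 0.0016] bay [-0.1976 -0.0581] 18.7 orig x -0.1502
0.13 [0.0022 0.0024] bay [-0.1966 -0.0578] 21.2 orig x -0.15
0.175 [0.0028 0.0033] bay [-0.1957 -0.0574] 23.8 orig x -0.15
0.219 [0.0034 0.0042] bay [-0.1948 -0.057 ] 26.4 orig x -0.15
call 1 TCP [ 0.5241 -0.0085]
0.045 [0.0006 0.0009] bay [-0.1939 -0.0565] 28.9 orig x -0.1502
0.089 [0.0011 0.0019] bay [-0.1931 -0.056 ] 31.5 orig x -0.1504
0.134 [0.0015 0.0029] bay [-0.1922 -0.0555] 34.1 orig x -0.1508
0.134 [0.0052 0.0062] bay [-0.1882 -0.0527] 34.1 orig x -0.1467
0.134 [0.0088 0.0095] bay [-0.1841 -0.05  ] 34.1 orig x -0.1427
call 2 TCP [0.5328 0.001 ]
0.0 [0.0037 0.0034] bay [-0.18   -0.0472] 34.1 orig x -0.1385
0.0 [0.0073 0.0067] bay [-0.1759 -0.0444] 34.1 orig x -0.1345
0.0 [0.011  0.0101] bay [-0.1718 -0.0416] 34.1 orig x -0.1303
0.0 [0.0146 0.0134] bay [-0.1677 -0.0389] 34.1 orig x -0.1263
0.0 [0.0182 0.0167] bay [-0.1636 -0.0362] 34.1 orig x -0.1222
call 3 TCP [
[... 1239 characters left out ...]
0046 -0.0003] bay [-0.108  -0.0003] 10.3 orig x -0.0588
-0.3 [ 0.0057 -0.0006] bay [-1.07e-01 -1.00e-04] 6.9 orig x -0.0574
call 7 TCP [0.604  0.0576]
-0.06 [ 0.0011 -0.0003] bay [-0.106 -0.   ] 3.4 orig x -0.0561
-0.12 [ 0.0022 -0.0007] bay [-0.105 -0.   ] 0.0 orig x -0.055
-0.12 [0.0071 0.    ] bay [-0.1 -0. ] 0.0 orig x -0.05
-0.12 [0.0121 0.0007] bay [-0.095 -0.   ] 0.0 orig x -0.045
-0.12 [0.017  0.0015] bay [-0.09 -0.  ] 0.0 orig x -0.04
call 8 TCP [0.621  0.0591]
0.0 [0.0049 0.0007] bay [-0.085 -0.   ] 0.0 orig x -0.035
0.0 [0.0099 0.0015] bay [-0.08 -0.  ] 0.0 orig x -0.03
0.0 [0.0148 0.0022] bay [-0.075 -0.   ] 0.0 orig x -0.025
0.0 [0.0198 0.0029] bay [-0.07 -0.  ] 0.0 orig x -0.02
```

```bash
python3 -m handwheel '[0,0,0.04,0.0008,0.0007,0,255, 0,0,0.085,0.0015,0.0016,0,255, 0,0,0.13,0.0022,0.0024,0,255, 0,0,0.175,0.0028,0.0033,0,255, 0,0,0.22,0.0034,0.0042,0,255]'; python3 -m handwheel '[0,0,0.045,0.0006,0.0009,0,255, 0,0,0.089,0.0011,0.0019,0,255, 0,0,0.134,0.0015,0.0029,0,255, 0,0,0.134,0.0052,0.0062,0,255, 0,0,0.134,0.0088,0.0095,0,255]';python3 - <<'E'
from fit import *
s=arm.state(); print(s['joint_pos'],s['wrist_torque'],Ro.from_rotvec(s['tcp_rot']).as_matrix()[:,2])
p,d=cap('top'); W=cloud('top',d)
D=deck(W,(.56,.02)); print(len(D),cv2.minAreaRect(D[:,:2].astype(np.float32)*1000))
E
```

```text
t: 6.88
ee_pos: [0.5241, -0.0087, 0.1065]
tcp_rot: [-2.762, -0.871, -0.745]
wrist_force: [-0.3, 0.3, 9.9]
gripper_width: 0.0251
grasp_force: 59.9
t: 7.5
ee_pos: [0.533, 0.0007, 0.1065]
tcp_rot: [-2.673, -1.042, -0.721]
wrist_force: [-0.9, -0.7, 10.5]
gripper_width: 0.0256
grasp_force: 60.3
[-0.37750924  0.46751096  2.27347814  1.28363531  0.4869808  -0.73837807] [ 0.3393986  -0.17736889 -0.00873075] [ 0.37234872  0.3351468  -0.86546696]
302 ((563.568359375, 30.013385772705078), (120.7496109008789, 99.71805572509766), 42.81441879272461)
```

```bash
python3 -m handwheel '[0,0,0,0.0037,0.0034,0,255, 0,0,0,0.0073,0.0067,0,255, 0,0,0,0.011,0.0101,0,255, 0,0,0,0.0146,0.0134,0,255, 0,0,0,0.0183,0.0167,0,255]' >/dev/null; python3 -m handwheel '[0,0,0,0.0037,0.0034,0,255, 0,0,0,0.0073,0.0067,0,255, 0,0,0,0.011,0.0101,0,255, 0,0,0,0.0146,0.0134,0,255, 0,0,0,0.0183,0.0167,0,255]';python3 - <<'E'
from fit import *
s=arm.state(); z=Ro.from_rotvec(s['tcp_rot']).as_matrix()[:,2]; print(s['joint_pos'],np.degrees(np.arctan2(z[1],z[0])))
p,d=cap('top','t3.png'); W=cloud('top',d)
D=deck(W,(.585,.055)); print(len(D),cv2.minAreaRect(D[:,:2].astype(np.float32)*1000))
B=bayfit(W,p)
def res(q):
    c,s=np.cos(q[2]),np.sin(q[2]); d=B[:,:2]-q[:2]; x=d@[c,s]; y=d@[-s,c]
    return np.minimum(np.abs(np.abs(y)-.068),np.abs(x+.072))
print(least_squares(res,[.7,.07,.14],loss='soft_l1',f_scale=.003).x)
s,_=cap('side','s3.png'); p=p[:,:,::-1]; s=s[:,:,::-1]
cv2.imwrite('pics/d.png',np.hstack([cv2.resize(s[130:280,225:325],(400,600),interpolation=2),cv2.resize(p[120:270,250:350],(400,600),interpolation=2)]))
E
```

```text
t: 8.8
ee_pos: [0.5696, 0.0342, 0.1066]
tcp_rot: [-2.673, -1.042, -0.721]
wrist_force: [-0.8, -1.2, 8.1]
gripper_width: 0.0249
grasp_force: 60.0
[-0.27546805  0.4883709   2.21438689  1.28200398  0.45790714 -0.63207308] 41.98937919872433
279 ((599.8346557617188, 63.847267150878906), (119.2876205444336, 100.1330337524414), 42.807029724121094)
[0.70095655 0.07104111 0.14523067]
```

View pics/d.png

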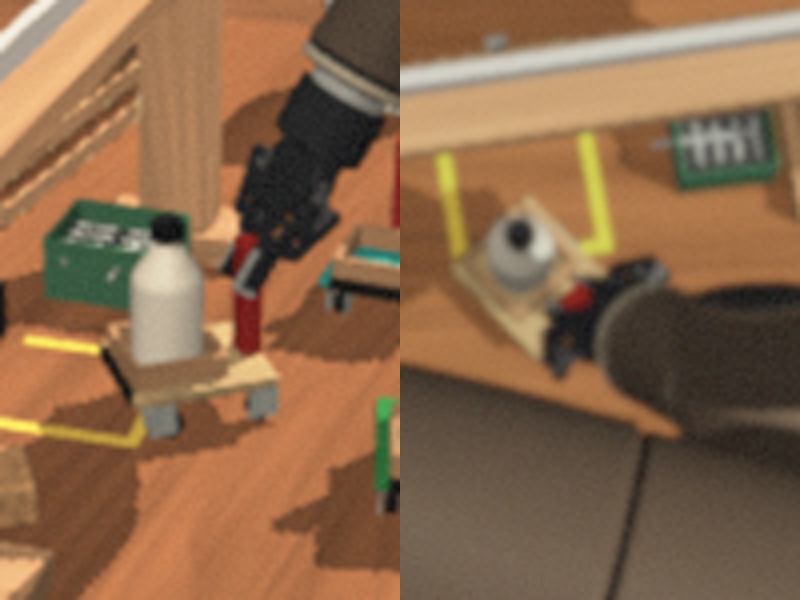

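```bash
python3 -m handwheel '[0,0,0,0.0036,0.0033,0,255, 0,0,0,0.0073,0.0067,0,255, 0,0,0,0.0109,0.01,0,255, 0,0,0,0.0145,0.0133,0,255, 0,0,0,0.0182,0.0167,0,255]' >/dev/null; python3 -m handwheel '[0,0,0,0.0036,0.0033,0,255, 0,0,0,0.0047,0.0042,0,255, 0,0,-0.054,0.0058,0.0044,0,255, 0,0,-0.114,0.0069,0.0046,0,255, 0,0,-0.174,0.0081,0.0047,0,255]' >/dev/null; python3 -m handwheel '[0,0,-0.06,0.0012,0,0,255, 0,0,-0.12,0.0023,0,0,255, 0,0,-0.18,0.0035,-0.0002,0,255, 0,0,-0.24,0.0046,-0.0003,0,255, 0,0,-0.3,0.0057,-0.0006,0,255]';python3 - <<'E'
from fit import *
s=arm.state(); z=Ro.from_rotvec(s['tcp_rot']).as_matrix()[:,2]; print(s['joint_pos'],s['wrist_torque'],np.degrees(np.arctan2(z[1],z[0])))
p,d=cap('top','t4.png'); W=cloud('top',d)
D=deck(W,(.64,.07)); print(len(D),cv2.minAreaRect(D[:,:2].astype(np.float32)*1000))
E
```

```text
t: 10.78
ee_pos: [0.6015, 0.0552, 0.1065]
tcp_rot: [-2.946, -0.397, -0.793]
wrist_force: [1.2, -0.9, 7.5]
gripper_width: 0.0256
grasp_force: 59.7
[-0.05465289  0.47372956  2.25664918  2.10438179  0.18113058 -0.82290409] [ 0.07307933 -0.28600437  0.00258696] 14.874957377465213
210 ((652.3104858398438, 70.40192413330078), (97.24946594238281, 102.04344177246094), 17.026670455932617)
```

```bash
cat > kin.py <<'E'
from h import *
from scipy.optimize import least_squares
D=[([1.12843620,.480864451,1.59688675,-1.18623344e-05,1.06510793,-.0466373172],[.25038217,.59937705,.23064644],[-.617484759,-3.08000816,.00193397844]),
([.78360957,.09824561,2.10726885,-.20854904,.73761476,-.6261042],[.3508,.3193,.2616],[.03,2.894,.072]),
([.16471273,-.0079502,2.37533776,.24730609,.37061566,-1.86683099],[.4155,.1332,.2347],[-.338,2.708,.15]),
([-.32407969,.11723967,2.3338645,.7754521,.41845957,-2.91725422],[.4804,-.0179,.2163],[-.463,2.631,.111]),
([-.36034112,.12912639,2.3234506,.81721761,.4782767,-2.09109298],[.4794,-.0149,.2164],[.728,2.644,.443]),
([-.4215847,.12247892,2.36029082,.94963139,.46862901,-.4316206],[.4744,-.0299,.2164],[-2.808,-1.118,-.808]),
([-.31285645,.43235274,2.39593538,1.86690809,.34177299,-.94648231],[.5204,-.0113,.1045],[-2.889,-.571,-.775]),
([-.37750924,.46751096,2.27347814,1.28363531,.4869808,-.73837807],[.533,.0007,.1065],[-2.673,-1.042,-.721]),
([-.27546805,.4883709,2.21438689,1.28200398,.45790714,-.63207308],[.5696,.0342,.1066],[-2.673,-1.042,-.721]),
([-.05465289,.47372956,2.25664918,2.10438179,.18113058,-.82290409],[.6015,.0552,.1065],[-2.946,-.397,-.793])]
Rz=lambda a:Ro.from_euler('z',a); Ry=lambda a:Ro.from_euler('y',a)
def fk(q,k):
    h,L1,e,L2,Lt,a1,w=k
    A=Rz(q[0]); p=np.array([0,0,h])+A.apply([a1,0,0]); A=A*Ry(q[1]); p=p+A.apply([0,0,L1]); A=A*Ry(q[2]); p=p+A.apply([e,0,L2])
    A=A*Rz(q[3])*Ry(q[4]); p=p+A.apply([w,0,Lt]); return p,(A*Rz(q[5]))
def res(k): return np.concatenate([fk(q,k)[0]-p for q,p,_ in D])
K=least_squares(res,[.4,.45,0,.45,.3,0,0]).x
def ik(p,psi,L,q0):
    R=tool(psi,L)
    f=lambda q:np.r_[fk(q,K)[0]-p,.3*(fk(q,K)[1].apply([0,0,1])-R[:,2]),.3*(fk(q,K)[1].apply([0,1,0])*0+0)]
    return least_squares(f,q0)
E
python3 - <<'E'
from kin import *
print(K.round(3),'err',np.abs(res(K)).max())
for q,p,r in D[-3:]:print(fk(q,K)[1].as_matrix()[:,2].round(3),Ro.from_rotvec(r).as_matrix()[:,2].round(3))
q0=D[-1][0]
for Ld in (20,24,30,36,38,40):
    q=np.array(q0) if Ld>=30 else np.array([0,.47,2.1,.5,.3,.7])
    for x in (-.11,-.09,-.07,-.05,-.03):
        L=np.radians(Ld); psi=BY; t=np.r_[b2w(x,0),.122]+.019*tool(psi,L)[:,2]
        s=ik(t,psi,L,q); q=s.x; print(Ld,x,q[:5].round(3),'%.1e'%s.cost)
E
```

```text
[ 0.384  0.609  0.045  0.494  0.409 -0.024  0.018] err 0.02776608186810353
[ 0.372  0.335 -0.865] [ 0.373  0.335 -0.865]
[ 0.372  0.335 -0.865] [ 0.373  0.335 -0.865]
[ 0.485  0.129 -0.865] [ 0.485  0.129 -0.865]
20 -0.11 [0.073 0.453 2.104 0.107 0.237] 1.3e-20
20 -0.09 [0.076 0.472 2.063 0.093 0.259] 1.4e-26
20 -0.07 [0.079 0.492 2.022 0.082 0.281] 3.1e-27
20 -0.05 [0.082 0.512 1.979 0.073 0.303] 8.3e-28
20 -0.03 [0.085 0.532 1.937 0.065 0.325] 1.7e-28
24 -0.11 [0.061 0.446 2.162 0.29  0.121] 1.2e-21
24 -0.09 [0.067 0.464 2.12  0.228 0.143] 8.5e-21
24 -0.07 [0.072 0.483 2.079 0.185 0.165] 2.5e-22
24 -0.05 [0.076 0.502 2.037 0.154 0.187] 1.9e-23
24 -0.03 [0.08  0.521 1.995 0.13  0.209] 1.3e-24
30 -0.11 [0.053 0.465 2.31  2.85  0.162] 1.4e-17
30 -0.09 [0.056 0.479 2.269 2.802 0.136] 1.0e-21
30 -0.07 [0.057 0.493 2.228 2.725 0.111] 3.5e-20
30 -0.05 [0.056 0.507 2.185 2.586 0.086] 1.8e-18
30 -0.03 [0.05  0.522 2.137 2.246 0.062] 1.6e-22
36 -0.11 [0.052 0.506 2.384 2.991 0.378] 3.3e-19
36 -0.09 [0.056 0.515 2.344 2.986 0.348] 6.6e-27
36 -0.07 [0.06  0.525 2.304 2.98  0.318] 7.0e-27
36 -0.05 [0.064 0.536 2.263 2.972 0.289] 2.0e-23
36 -0.03 [0.067 0.548 2.223 2.961 0.26 ] 1.2e-26
38 -0.11 [0.05  0.525 2.407 3.006 0.455] 2.0e-17
38 -0.09 [0.055 0.532 2.367 3.004 0.422] 4.5e-27
38 -0.07 [0.059 0.541 2.327 3.001 0.391] 3.2e-27
38 -0.05 [0.063 0.55  2.286 2.996 0.36 ] 3.0e-27
38 -0.03 [0.067 0.561 2.246 2.99  0.33 ] 2.5e-27
40 -0.11 [0.048 0.548 2.429 3.017 0.534] 5.2e-21
40 -0.09 [0.053 0.553 2.389 3.016 0.499] 1.3e-26
40 -0.07 [0.057 0.559 2.349 3.015 0.465] 2.2e-27
40 -0.05 [0.062 0.567 2.308 3.012 0.433] 1.8e-27
40 -0.03 [0.065 0.576 2.268 3.009 0.402] 2.6e-19
```

```bash
python3 - <<'E'
from kin import *
s=arm.state(); g=s['ee_pos']-.019*Ro.from_rotvec(s['tcp_rot']).as_matrix()[:,2]; print(g,delta(g[:2],g[2],15.5,38))
E
python3 -m handwheel '[0,0,0,0,0,0,200, 0,0,0,0,0,0,140, 0,0,0,0,0,0,60, 0,0,0,0,0,0,30, 0,0,0,0,0,0,30]'
```

```text
[0.59226371 0.05288206 0.123012  ] [ 0.0399 -0.1317  0.0075  0.0021  0.0007  0.0015]
t: 11.45
ee_pos: [0.6009, 0.0553, 0.1052]
tcp_rot: [-2.946, -0.399, -0.79]
wrist_force: [-0.6, -0.8, 0.3]
gripper_width: 0.0755
grasp_force: 0.0
```

```bash
python3 -m handwheel '[0.01,-0.033,0.002,0.001,0,0.001,30, 0.02,-0.066,0.004,0.0015,0,0.002,30, 0.03,-0.1,0.006,0.002,0.0005,0.003,30, 0.04,-0.132,0.0075,0.0026,0.0005,0.003,30, 0.04,-0.132,0.0075,0.0026,0.0005,0.003,30]'; python3 - <<'E'
from fit import *
s=arm.state(); print(s['joint_pos'],delta([.5923,.0529],.123,15.5,38))
p,d=cap('top','t5.png'); W=cloud('top',d)
D=deck(W,(.64,.07)); D=D[D[:,2]<.052]; print(len(D),cv2.minAreaRect(D[:,:2].astype(np.float32)*1000))
p,d=cap('side','s5.png'); W=cloud('side',d); H=handle(W,p); H=H[(H[:,0]>.54)&(H[:,2]<.09)]; print(len(H),H.mean(0))
E
```

```text
t: 12.08
ee_pos: [0.603, 0.0557, 0.1076]
tcp_rot: [-2.863, -0.397, -0.981]
wrist_force: [-0.8, -0.4, -0.9]
gripper_width: 0.0754
grasp_force: 0.0
[-0.09534759  0.51190377  2.35305863  2.55506278  0.41277921 -1.32196242] [ 0.001  -0.003  -0.0048  0.0006  0.0003  0.0004]
253 ((644.882080078125, 68.2269515991211), (111.12480926513672, 99.88512420654297), 15.327587127685547)
43 [0.5856896  0.0656811  0.07470221]
```

```bash
python3 -m handwheel '[0,0,0,0,0,0,110, 0,0,0,0,0,0,160, 0,0,0,0,0,0,210, 0,0,0,0,0,0,255, 0,0,0,0,0,0,255]' 60 && python3 -m handwheel '[0,0,-0.025,0.0039,0.0007,0,255, 0,0,-0.05,0.0079,0.0014,0,255, 0,0,-0.074,0.0119,0.002,0,255, 0,0,-0.099,0.0159,0.0024,0,255, 0,0,-0.124,0.0199,0.0027,0,255]'; python3 - <<'E'
from fit import *
s=arm.state(); z=Ro.from_rotvec(s['tcp_rot']).as_matrix()[:,2]; g=s['ee_pos']-.019*z; print(s['joint_pos'],np.degrees(np.arctan2(z[1],z[0])))
c,sn=np.cos(BY),np.sin(BY); d=g[:2]-BAY; print('axle bay',c*d[0]+sn*d[1],-sn*d[0]+c*d[1])
p,d=cap('top','t6.png'); W=cloud('top',d); np.save('W6.npy',W)
D=deck(W,(.66,.075)); D=D[(D[:,2]<.052)]; print(len(D),cv2.minAreaRect(D[:,:2].astype(np.float32)*1000))
ps,d=cap('side','s6.png'); W=cloud('side',d); H=handle(W,ps); H=H[(H[:,0]>.54)&(H[:,2]<.09)]; print(len(H),H.mean(0))
p=p[:,:,::-1]; s=ps[:,:,::-1]
cv2.imwrite('pics/e.png',np.hstack([cv2.resize(s[130:280,205:305],(400,600),interpolation=2),cv2.resize(p[120:270,250:350],(400,600),interpolation=2)]))
E
```

```text
t: 12.8
ee_pos: [0.6038, 0.0559, 0.1085]
tcp_rot: [-2.863, -0.398, -0.984]
wrist_force: [-0.3, -0.1, 3.5]
gripper_width: 0.0252
grasp_force: 58.9
t: 13.42
ee_pos: [0.6237, 0.0585, 0.1085]
tcp_rot: [-2.918, -0.221, -1.003]
wrist_force: [-1.5, -0.6, 5.5]
gripper_width: 0.0255
grasp_force: 59.3
[-0.01481544  0.51893268  2.32008201  2.85625078  0.36630317 -1.43510165] 8.592426590780521
axle bay -0.08962087431386834 -0.0009689951009804413
198 ((663.1685180664062, 64.97431182861328), (116.73936462402344, 100.08124542236328), 8.303897857666016)
49 [0.60722111 0.06783808 0.07530186]
```

View pics/e.png

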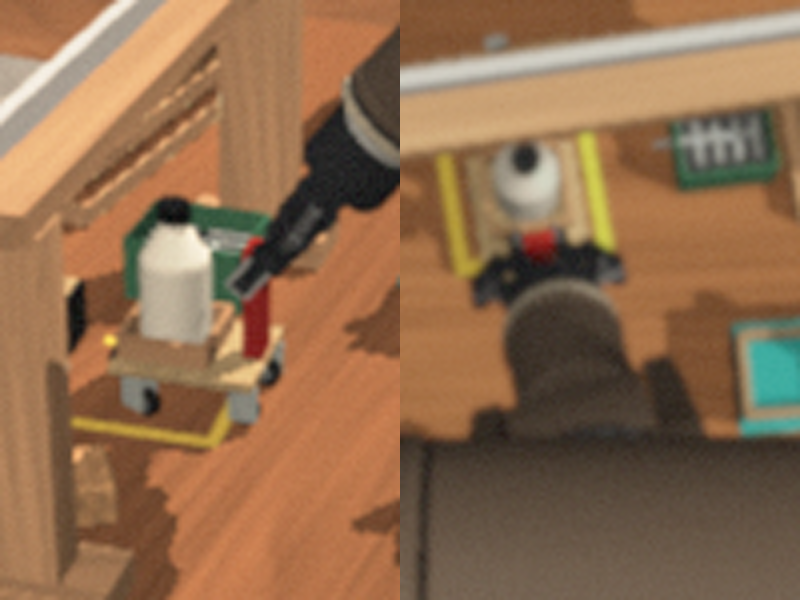

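```bash
python3 -m handwheel '[0,0,-0.002,0.005,0.0008,0,255, 0,0,-0.003,0.01,0.0016,0,255, 0,0,-0.003,0.0149,0.0024,0,255, 0,0,-0.003,0.0198,0.0031,0,255, 0,0,-0.003,0.0247,0.0038,0,255]'; python3 -m handwheel '[0,0,0,0.003,0.0004,0,255, 0,0,0,0.0059,0.0009,0,255, 0,0,0,0.0089,0.0013,0,255, 0,0,0,0.0109,0.0016,0,255, 0,0,0,0.0129,0.0019,0,255]'; python3 - <<'E'
from fit import *
s=arm.state(); z=Ro.from_rotvec(s['tcp_rot']).as_matrix()[:,2]; g=s['ee_pos']-.019*z; print(s['joint_pos'],np.degrees(np.arctan2(z[1],z[0])))
c,sn=np.cos(BY),np.sin(BY); d=g[:2]-BAY; print('axle bay',c*d[0]+sn*d[1],-sn*d[0]+c*d[1])
E
```

```text
t: 14.15
ee_pos: [0.6484, 0.0622, 0.1085]
tcp_rot: [-2.919, -0.219, -1.003]
wrist_force: [-0.7, -0.9, 6.3]
gripper_width: 0.0251
grasp_force: 59.7
t: 14.78
ee_pos: [0.6613, 0.0641, 0.1085]
tcp_rot: [-2.919, -0.218, -1.003]
wrist_force: [-0.0, -1.5, 5.9]
gripper_width: 0.0252
grasp_force: 59.6
[ 1.80509440e-04  5.41794539e-01  2.23673575e+00  2.83730604e+00
  3.06838118e-01 -1.39821163e+00] 8.477154221270485
axle bay -0.05168726073854781 -0.000950775937583837
```

```bash
for i in 1; do python3 -m handwheel '[0,0,0,0.001,0.0001,0,255, 0,0,0,0.002,0.0003,0,255, 0,0,0,0.003,0.0004,0,255, 0,0,0,0.004,0.0006,0,255, 0,0,0,0.005,0.0007,0,255]'|grep -E 'ee|wrist'; done
```

```text
ee_pos: [0.6662, 0.0647, 0.1085]
wrist_force: [0.0, -1.7, 5.8]
```

```bash
python3 -m handwheel '[0,0,0,0.001,0.0001,0,255, 0,0,0,0.002,0.0003,0,255, 0,0,0,0.003,0.0004,0,255, 0,0,0,0.004,0.0006,0,255, 0,0,0,0.005,0.0007,0,255]'|grep -E 'ee|wrist'
```

```text
ee_pos: [0.6712, 0.0654, 0.1085]
wrist_force: [-0.2, -0.8, 5.6]
```

```bash
python3 -m handwheel '[0,0,0,0.001,0.0001,0,255, 0,0,0,0.002,0.0003,0,255, 0,0,0,0.003,0.0004,0,255, 0,0,0,0.004,0.0006,0,255, 0,0,0,0.005,0.0007,0,255]'|grep -E 'ee|wrist'
```

```text
ee_pos: [0.6762, 0.0662, 0.1085]
wrist_force: [-0.7, -1.4, 4.9]
```

```bash
python3 -m handwheel '[0,0,0,0.001,0.0001,0,255, 0,0,0,0.002,0.0003,0,255, 0,0,0,0.003,0.0004,0,255, 0,0,0,0.004,0.0006,0,255, 0,0,0,0.004,0.0006,0,255]'|grep -E 'ee|wrist'
```

```text
ee_pos: [0.6798, 0.0666, 0.1084]
wrist_force: [-4.9, -2.7, 10.0]
```

```bash
python3 -m handwheel '[0,0,0,0.0005,0.0001,0,255, 0,0,0,0.001,0.0001,0,255, 0,0,0,0.001,0.0001,0,255, 0,0,0,0.001,0.0001,0,255, 0,0,0,0.001,0.0001,0,255]'|grep -E 't:|ee|wrist'; python3 - <<'E'
from fit import *
p,d=cap('side','s7.png'); W=cloud('side',d)
for k in ('castor_left_hub','castor_right_hub','glue'):
    print(k,[(round(r['p'],2),np.round(r['bbox'],1)) for r in cams.search_frame('side',k)[:2]])
for hx,hy in ((.028,.036),(.028,-.036)):
    q=b2w(hx+.017,hy); print(proj('side',[*q,.012]))
E
```

```text
t: 17.9
ee_pos: [0.6799, 0.0666, 0.1084]
tcp_rot: [-2.92, -0.218, -1.001]
wrist_force: [-15.0, -5.5, 20.0]
castor_left_hub [(0.54, array([226.9, 227.2,   2.8,   9.8]))]
castor_right_hub []
glue [(0.65, array([230.4, 197.4,  17.7,  36.4]))]
(np.float64(225.6272294114251), np.float64(226.3931157186771))
(np.float64(232.9706868417341), np.float64(216.03537020013638))
```

```bash
python3 -m handwheel '[0,0,0,0,0,0,255, 0,0,0,0,0,0,255, 0,0,0,0,0,0,255, 0,0,0,-0.0004,0,0,255, 0,0,0,-0.0008,-0.0001,0,255]' 30|grep -E 't:|ee|wrist|gras'; python3 -m handwheel '[0,0,0,0,0,0,215, 0,0,0,0,0,0,170, 0,0,0,0,0,0,100, 0,0,0,0,0,0,30, 0,0,0,0,0,0,0]'; python3 - <<'E'
from fit import *
st=arm.state();print(Ro.from_rotvec(st['tcp_rot']).as_matrix()[:,2])
p,d=cap('top','t8.png'); W=cloud('top',d)
D=deck(W,(.71,.075)); D=D[(D[:,2]<.052)]; print(len(D),cv2.minAreaRect(D[:,:2].astype(np.float32)*1000))
ps,d=cap('side','s8.png'); W=cloud('side',d); H=handle(W,ps); H=H[(H[:,0]>.6)&(H[:,2]<.09)]; print(len(H),H.mean(0))
s=ps[:,:,::-1]
cv2.imwrite('pics/f.png',np.hstack([cv2.resize(s[130:280,185:285],(400,600),interpolation=2),cv2.resize(p[120:270,250:350,::-1],(400,600),interpolation=2)]))
E
```

```text
t: 18.73
ee_pos: [0.6798, 0.0666, 0.1085]
tcp_rot: [-2.919, -0.218, -1.002]
wrist_force: [-4.0, -2.2, 9.2]
grasp_force: 60.2
t: 19.35
ee_pos: [0.6802, 0.067, 0.1081]
tcp_rot: [-2.919, -0.218, -1.002]
wrist_force: [1.3, 0.4, -0.3]
gripper_width: 0.0814
grasp_force: 0.0
[ 0.60731769  0.0905301  -0.78928418]
131 ((699.8300170898438, 70.60095977783203), (48.01261901855469, 99.51747131347656), 5.821682453155518)
51 [0.66219557 0.07407212 0.07705878]
```

View pics/f.png

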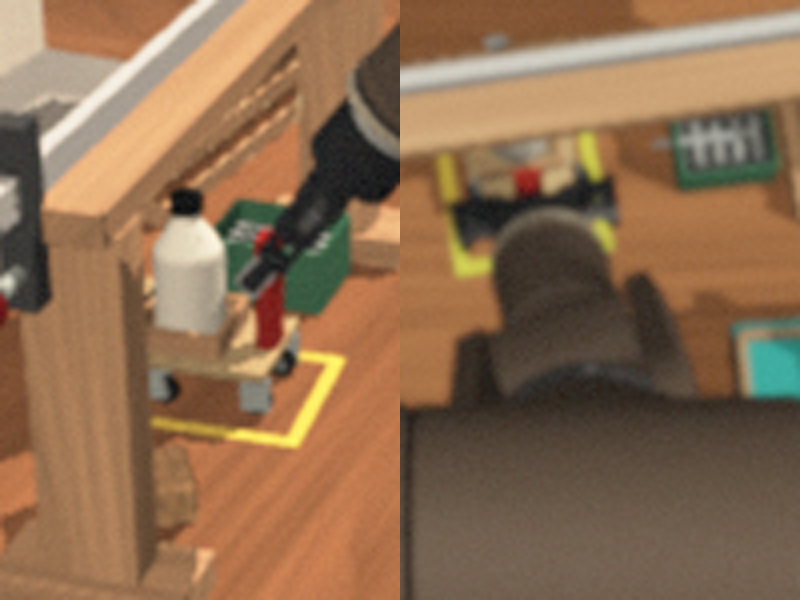

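```bash
python3 -m handwheel '[0,0,0,-0.009,-0.0013,0.0118,0, 0,0,0,-0.0243,-0.0036,0.0316,0, 0,0,0,-0.0425,-0.0063,0.0552,0, 0,0,0,-0.0668,-0.01,0.087,0, 0,0,0,-0.091,-0.0136,0.118,0]'|grep -E 't:|ee|wrist'; python3 - <<'E'
from fit import *
p,d=cap('top','t9.png'); W=cloud('top',d)
D=deck(W,(.71,.075)); D=D[(D[:,2]<.052)]; r=cv2.minAreaRect(D[:,:2].astype(np.float32)*1000); print(len(D),r)
c,sn=np.cos(BY),np.sin(BY); X=(D[:,:2]-BAY); x=X@[c,sn]; y=X@[-sn,c]; print('x',x.min(),x.max(),'y',np.percentile(y,[1,99]))
m=x<np.min(x)+.006; print('rear edge slope', np.polyfit(y[m],x[m],1))
ps,d=cap('side','s9.png'); W=cloud('side',d); H=handle(W,ps); H=H[(H[:,0]>.6)&(H[:,2]<.14)]; print(len(H),H.mean(0))
X=H.mean(0)[:2]-BAY; print('handle +y face bay',X@[c,sn],X@[-sn,c])
s=ps[:,:,::-1]
cv2.imwrite('pics/g.png',np.hstack([cv2.resize(s[130:280,185:285],(400,600),interpolation=2),cv2.resize(p[120:270,250:350,::-1],(400,600),interpolation=2)]))
E
```

```text
t: 20.08
ee_pos: [0.5998, 0.0568, 0.2131]
tcp_rot: [-2.914, -0.22, -1.002]
wrist_force: [-1.0, 0.9, -0.8]
261 ((689.9764404296875, 68.74812316894531), (68.93153381347656, 99.52456665039062), 6.728677272796631)
x -0.04595631251475742 0.024940260902290703 y [-0.04938827  0.04852528]
rear edge slope [ 0.00700344 -0.04282811]
138 [0.66224286 0.07565444 0.10074653]
handle +y face bay -0.03734088043461178 0.01040075233635436
```

View pics/g.png

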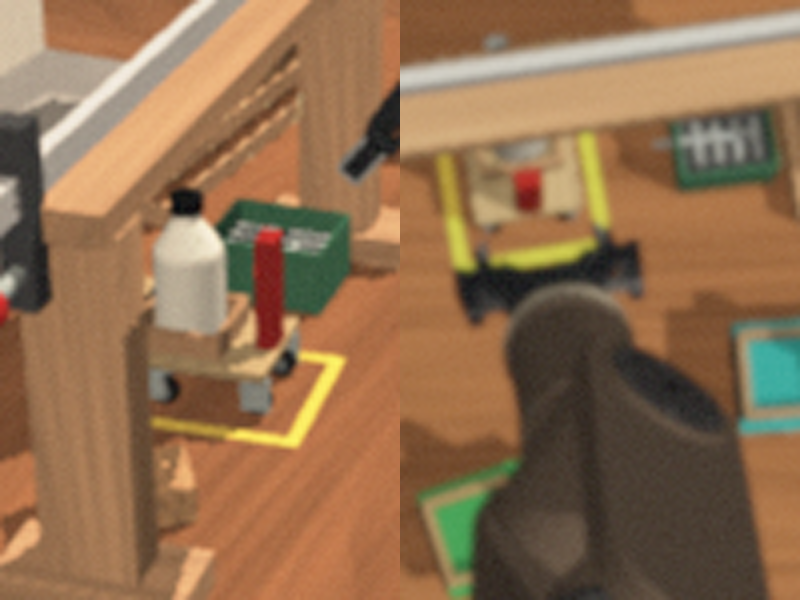

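```bash
python3 -c "
from rig import order
print(order.sign_off())"
```

```text
the job is handed in; nothing more can be done
None
```

The caddy is parked against the rubber stop and I've handed the job in: about 0.5 mm off mid-bay, square to within 0.5°, bottle upright and the gripper clear, but whether both castors trailed straight was not fully checked (only a rough network fix on the left hub; otherwise inferred from the straight runs before halfway and before the stop).

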